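# Carry a ring on the lifter blade to the empty nest

## Robot

A 6-joint arm with a two-finger parallel gripper is mounted at the origin on the work surface. World frame = base frame: x ahead of the robot, y to its left, z up, the work surface at z = 0. Lengths are in m, angles in degrees, forces in N, time in s.
With the tool pointing down it reaches from about 0.25 to 0.725 m from the base axis. Payload 9.7 kg.
Tool frame: the origin (TCP) lies midway between the tips of the shut fingers; the grasp point (between the pads) lies bot.grasp_offset behind it (bot.grasp_offset is the distance from the TCP to the grasp point, in m); x points along the fingers, y is the direction in which the jaws open and shut, and the axes are right-handed (so a half turn about x gives the same grasp; the last joint's range is limited). The gripper opens to 85 mm and grips with 20 to 120 N. Pads are 22 mm wide; open, the fingers measure 114 mm over their backs; the gripper's body (76 mm by 85 mm) begins 54 mm behind the grasp point. The pads swing forward as they close: fully open they stand 13 mm farther back than shut.
Start: joints at [0, 4.979, 10.078, 95.1, 0, 90], TCP at [0.55, -0, 0.231] pointing down, gripper open.
Joint ranges: [-179.16, 179.16], [-48.56, 103.87], [-65.8, 70.77], [-126.05, 130.52], [-82.76, 87.17], [-180, 180]. Speed limits (degrees/s): [127.2, 127.2, 147.25, 180, 180, 180].

## Interface

Orientations are given as [roll, pitch, yaw] about the fixed x, y, z axes, in that order (R = Rz(yaw) Ry(pitch) Rx(roll)).
In Python, from workcell import status, camera, bot gives the robot as it stands.
- The arm moves only by the shell command python3 -m jog 'ROWS' [OPENING] [FORCE]. ROWS is text: rows parted by semicolons, each of 4 numbers parted by spaces: the shift along the tool's x, y, z in mm, then the turn about the tool's x in degrees. A call has exactly 8 rows; each row is the pose to reach, as a shift and turn from the pose commanded when the call began, along the tool's axes at that moment; what a row does not reach only later rows make up. A row lasts 1/8 s, in which the tool goes at most 62.5 mm and 10.7 degrees, less where a joint would pass 70% of its speed; a pose out of reach is approached as far as the arm can. A call with a gripper value outside its range is refused whole. OPENING is the opening, from 0 (shut) to 1 (fully open), set as the call begins (- or left out, the last holds). The fingers move at their own pace and stop on an object; FORCE is the grip in N (left out, the last holds). Time passes only in rows, so rows that repeat a pose let the fingers close, or fill a call up. It gives the time, the measured TCP pose, the force and the opening at its end, in the units of the state.
- status.get_obs(): the state, without advancing time (a new reading comes with each control period).
- camera(name): name is "scene" or "side" or "wrist"; returns a dict with "color" (480x640x3 uint8, red, green, blue), "vfov" (degrees; the focal length in pixels is half the picture's height over the tangent of half this angle, whatever the lens; pixels are square), "cx", "cy" (the principal point, pixels), "D" ([k1, k2, p1, p2, k3] as OpenCV has them; the pictures are not rectified), "rvec" (rotation vector, rad) and "tvec" (3), from world to camera coordinates, as OpenCV has them. Camera axes: x right, y down, z forward; pixel columns grow to the right and rows downward; lengths in m; the calibration is good to about 2 mm. A picture is of the moment at which its call begins. There is no depth.
- bot.job_done(): hands the job in, once; it reports no verdict.
The state is a dict: "time": time; "q": joint angles; "qd": joint speeds; "joint_efforts": joint torques, N m; "ee_pos": TCP position; "tcp_rot": TCP orientation; "wrist_force": force on the tool from outside, world axes, zero at the start; "torque": the same for the moment, N m; "opening": finger opening in m.
Only numpy, scipy, OpenCV 4.12 (cv2) and the standard library are available. Lean on these libraries where they do the work, as an engineer would, in place of code of your own. Each camera call takes 0.05 s, during which the arm holds its last target. There are 200 camera calls.

## Task

One of the two lifters has a clamp ring riding loose on its flat blade. Take that lifter by its upright grip, carry the ring level on the blade to the empty nest, and lower the blade between the nest's two white ledges so that the ring is left lying flat and centred across both; set the lifter gently down standing on the bench and let go. Do not touch the ring with the gripper or let it tip, and leave the ring in the other nest where it is.

Things in the scene. Friction and masses are not known exactly. Their poses are not given: they have to be found in the camera images.
- lifter: Lifter carrying the ring, 0.4 kg (an empty one stands nearby). Steel foot x -70..30, y +-22, z 0..10 mm; black upright grip x +-20, y +-8, z 10..80: pinch it across y from above at about z 50, near the balance point. Level aluminium bar ahead, z 20..24: neck 14 mm wide, then flat blade 24 mm wide, x 87..175. Origin under the foot, below the grip; x to the blade tip, z up.
- ring: Loose dark metal ring lying on that lifter's blade at about x 130 mm, held only by weight and friction: 72 mm outside, 40 mm hole, 5 mm thick, 40 g; overhangs the blade 24 mm each side. Origin: centre of its underside, z up.
- nest: The empty one of two alike fixed nests. Base plate 84 (x) x 116 (y) x 8 mm; two white blocks 76 mm long in x, flat tops z 45 at y 22..50 mm each side, outer lips to z 48 at y 50..54. The 44 mm slot between them runs along x, open at both ends and above, free down to z 8, so the blade passes down (tip either way); with the lifter on the bench it ends 21 mm below the ring. Origin: centre, on the bench.
- seated_ring: Identical ring already lying on the ledges of the other nest; leave it alone. Origin: centre of its underside.
Things that resemble listed ones, but are neither listed nor needed, are in the scene too. What is shaped like the nest but green, purple or yellow is not meant.

How it is judged:
By the outcome, as a careful person would: the job done as asked, in the order asked, and still so for the second after the job is handed in, with the robot touching nothing.
It also fails if it takes over 43 s, if anything falls off the work surface, if the arm or the gripper's body presses on something with over 40 N, if the wrist force passes 120 N, or if a joint passes its speed limit or range.

## Working session

There is one attempt and no reset: what is moved stays moved. The work goes in short steps, Python scripts to look and compute and a shell command to move; the robot and the scene stay as the last step left them, time stands still between calls to the robot, and variables do not carry over. Pictures are saved under pics/ and viewed, about 8 in all and at most 12, crops included, and the job is handed in when it is done.

```bash
ls; mkdir -p pics
python3 - <<'E'
from workcell import status,camera,bot
import cv2,pickle
o=status.get_obs();print(o,bot.grasp_offset)
d={}
for n in("scene","side","wrist"):
    c=camera(n);d[n]=c;cv2.imwrite(f"pics/{n}0.png",c["color"][:,:,::-1]);print(n,{k:v for k,v in c.items() if k!="color"})
pickle.dump(d,open("d0.pkl","wb"))
E
```

```text
pics
{'time': 0.0, 'q': array([-6.24029493e-04,  5.01120833e+00,  1.00339758e+01,  9.50999407e+01,
        3.50750832e-04,  9.00000984e+01]), 'qd': array([-0.00950081,  0.08961707,  0.03164434, -0.14069852,  0.02341852,
        0.02481718]), 'joint_efforts': array([ 7.68234549e-04, -5.20392072e+01,  4.64802504e+01,  1.63646933e-02,
        2.23589603e-05, -6.77332673e-05]), 'ee_pos': array([ 5.49764948e-01, -4.24299235e-06,  2.30577753e-01]), 'tcp_rot': array([-90.26030787,  89.92282599, 179.73896942]), 'wrist_force': array([-0.33893722,  0.51390421,  0.73162785]), 'torque': array([-0.01084218,  0.05474616,  0.01763858]), 'opening': 0.08550996940394118} 0.0187
scene {'vfov': 45.30918975400496, 'cx': 318.4715167036421, 'cy': 243.1974734639357, 'D': array([-0.05492354,  0.        ,  0.        ,  0.        ,  0.        ]), 'rvec': array([ 1.48981014,  2.32418695, -0.66491272]), 'tvec': array([ 0.18200363, -0.32881518,  1.61660594])}
side {'vfov': 46.157545257305024, 'cx': 320.4171075310121, 'cy': 236.03002050458213, 'D': array([0.04854753, 0.        , 0.        , 0.        , 0.        ]), 'rvec': array([ 2.04360021, -0.3603627 ,  0.17928487]), 'tvec': array([-0.399217  ,  0.16256601,  1.11150365])}
wrist {'vfov': 67.88661684014134, 'cx': 313.7914851078325, 'cy': 241.6268133327291, 'D': array([-0.04351937,  0.        ,  0.        ,  0.        ,  0.        ]), 'rvec': array([-2.82449499e+00, -8.30233972e-04,  2.47210675e-03]), 'tvec': array([-0.54847964, -0.04013378,  0.38054247])}
```

View pics/scene0.png

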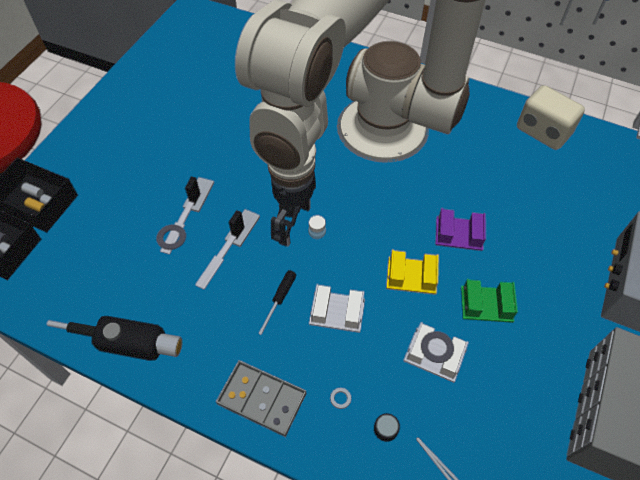

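View pics/side0.png

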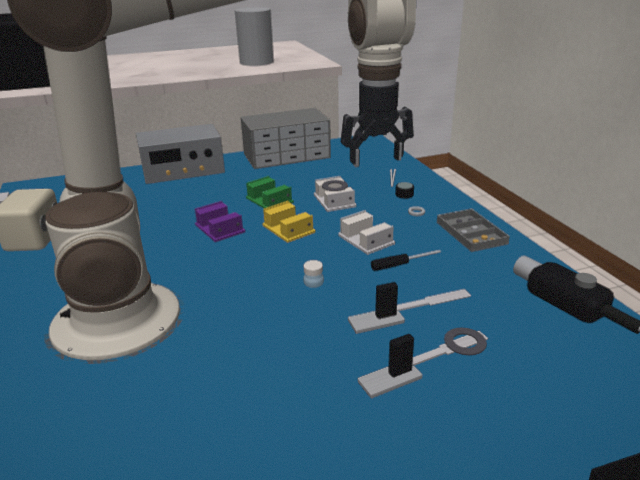

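The scene view shows the loaded lifter with its grip at about (193,188) and ring at (172,237). The empty white nest is at (337,307), the occupied nest at (437,347), and the empty lifter's grip at (237,224). In the side view the loaded grip is at (401,355) and the empty nest at (367,232).

Run:
```python
import pickle,cv2,numpy as np
d=pickle.load(open("d0.pkl","rb"))
def crop(n,x,y):
    c=cv2.resize(d[n]["color"][y:y+75,x:x+100,::-1],None,fx=4,fy=4,interpolation=cv2.INTER_CUBIC)
    for i in range(0,100,10): cv2.putText(c,str(x+i),(i*4,8),0,.3,(0,255,255),1);cv2.line(c,(i*4,10),(i*4,14),(0,255,255),1)
    for i in range(10,75,10): cv2.putText(c,str(y+i),(0,i*4+3),0,.3,(0,255,255),1);cv2.line(c,(20,i*4),(24,i*4),(0,255,255),1)
    return c
a=np.vstack([np.hstack([crop("scene",140,177),crop("scene",290,270)]),np.hstack([crop("side",355,325),crop("side",320,195)])])
cv2.imwrite("pics/crops.png",a)
```

```text
(no output)
```

View pics/crops.png

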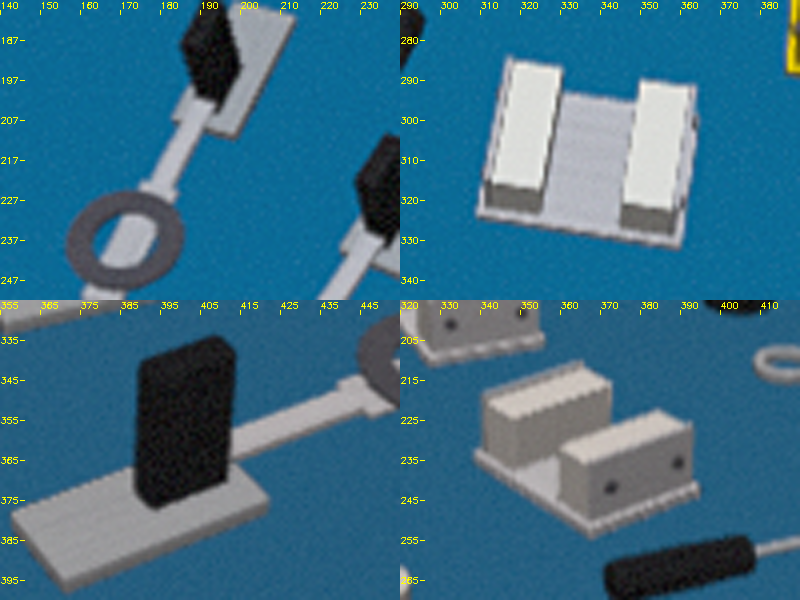

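```bash
cat > h.py <<'E'
import numpy as np,cv2
from scipy.optimize import least_squares
def K(c):
    f=240/np.tan(np.radians(c["vfov"]/2)); return np.array([[f,0,c["cx"]],[0,f,c["cy"]],[0,0,1.]])
def proj(c,P): return cv2.projectPoints(np.array(P,float).reshape(-1,3),c["rvec"],c["tvec"],K(c),c["D"])[0].reshape(-1,2)
def ray(c,uv,z):
    n=cv2.undistortPoints(np.array([[uv]],float),K(c),c["D"]).ravel(); R=cv2.Rodrigues(c["rvec"])[0]
    o=-R.T@c["tvec"]; d=R.T@np.r_[n,1]; return o+d*(z-o[2])/d[2]
def place(p,L):
    c,s=np.cos(p[2]),np.sin(p[2]); L=np.array(L,float)/1000
    return np.c_[p[0]+c*L[:,0]-s*L[:,1],p[1]+s*L[:,0]+c*L[:,1],L[:,2]]
def fit(obs,p0):
    f=lambda p:np.concatenate([(proj(c,place(p,[a[1] for a in o]))-[a[0] for a in o]).ravel() for c,o in obs])
    r=least_squares(f,p0,loss="soft_l1",x_scale=[.01,.01,.1]); return r.x,f(r.x).reshape(-1,2)
E
python3 - <<'E'
from h import *; import pickle
d=pickle.load(open("d0.pkl","rb"));S,D=d["scene"],d["side"]
ls=[((214,181.5),(-70,22,10)),((198.5,210.25),(30,22,10)),((183,206.5),(30,-22,10)),((175,222.5),(87,-12,24)),((184,223.5),(87,12,24))]
ld=[((371.5,396),(-70,-22,10)),((358,378.25),(-70,22,10)),((422,374.25),(30,-22,10)),((393.75,377),(-20,-8,10)),((412.5,370),(20,-8,10)),((388.75,373),(-20,8,10)),((389.5,340),(-20,8,80)),((413.75,337.5),(20,-8,80)),((409.25,334),(20,8,80)),((439.5,345),(87,12,24)),((446.75,353.75),(87,-12,24))]
ns=[((317.5,284.25),(-38,-54,48)),((363.75,291.25),(-38,54,48)),((330.5,286.75),(-38,-22,45)),((325.75,317),(38,-22,45)),((350,290),(-38,22,45)),((345.5,321.5),(38,22,45)),((309.5,323.5),(42,-58,8)),((360.5,331),(42,58,8))]
nd=[((368,253.75),(-42,-58,0)),((394.5,244),(42,-58,0)),((338.75,235),(-42,58,0)),((360,232.5),(-38,-22,45)),((372.5,214.5),(38,22,45)),((348.75,223),(-38,22,45))]
for n,a,b,uv,z in(("lifter",ls,ld,(193,195),.05),("nest",ns,nd,(337,305),.03)):
    p0=np.r_[ray(S,uv,z)[:2],0]
    for obs in([(S,a),(D,b)],[(S,a)],[(D,b)]):
        p,r=fit(obs,p0);print(n,p[:2].round(4),np.degrees(p[2]).round(2));
        if len(obs)==2: print(r.round(1).tolist())
print(ray(S,(171.25,237.1),.0265),ray(D,(466,341.5),.0265))
E
```

```text
lifter [ 0.4456 -0.3428] 7.74
[[-0.3, -1.0], [0.1, 0.1], [-0.4, -0.3], [0.8, -0.6], [0.7, 0.7], [-0.0, -1.0], [-0.5, -0.4], [1.1, -0.0], [-0.7, 2.0], [0.7, 1.1], [-1.0, 0.1], [-0.5, -0.2], [1.7, 0.3], [0.4, -1.7], [-0.6, 0.2], [1.0, -0.4]]
lifter [ 0.4463 -0.3422] 6.62
lifter [ 0.4453 -0.3428] 8.23
nest [0.5798 0.1132] 15.39
[[-0.7, 0.2], [0.7, 0.1], [0.3, 0.4], [-0.1, 0.6], [0.2, -0.1], [0.1, -0.9], [-0.2, 0.2], [0.1, 0.5], [-0.3, 1.0], [0.8, 0.0], [-0.6, 0.6], [-0.4, -1.2], [0.6, 1.1], [-0.5, 1.3]]
nest [0.5795 0.1129] 15.34
nest [0.5812 0.1161] 15.52
[ 0.57726923 -0.32766289  0.0265    ] [ 0.5770594  -0.32939733  0.0265    ]
```

```bash
cat >> h.py <<'E'
from scipy.spatial.transform import Rotation as Ro
def togo(o,pos,yaw):
    """mm shift in tool axes and turn about tool x; yaw = desired direction (deg) of jaw axis y mod 180, tool pointing down"""
    R=Ro.from_euler("xyz",o["tcp_rot"],degrees=True).as_matrix()
    y=np.degrees(np.arctan2(R[1,1],R[0,1])); dy=(yaw-y+90)%180-90
    return (R.T@(np.array(pos)-o["ee_pos"])*1000).round(1),round(-dy*-np.sign(R[2,0]) if R[2,0]>0 else -dy,2)
E
python3 - <<'E'
from h import *; import pickle
from workcell import status
d=pickle.load(open("d0.pkl","rb"));S,D=d["scene"],d["side"]
print("cyl bottom",ray(S,(317,233),0),ray(D,(314,282),0),"top",ray(S,(317,219),.035),ray(D,(313,267),.035))
print("other grip",ray(S,(237,212),.08),ray(D,(386,287),.08))
print("yellow",ray(S,(413,285),0.008), "screwdriver",ray(S,(285,288),.01))
o=status.get_obs();print(Ro.from_euler("xyz",o["tcp_rot"],degrees=True).as_matrix().round(3))
print(togo(o,(.4456,-.3428,.031),97.5), proj(S,place((.452,.079,np.radians(15.4)),[(-70,22,0),(-70,-22,0),(30,22,0),(30,-22,0)])).round())
E
```

```text
cyl bottom [ 0.40324615 -0.01938574  0.        ] [ 0.40223986 -0.01705352  0.        ] top [ 0.38686072 -0.02696644  0.035     ] [ 0.40268635 -0.01239794  0.035     ]
other grip [ 0.47599973 -0.1947391   0.08      ] [ 0.4845792  -0.19775385  0.08      ]
yellow [0.44570454 0.24688216 0.008     ] screwdriver [ 0.57847642 -0.02047837  0.01      ]
[[-0.001  1.    -0.   ]
 [-0.    -0.    -1.   ]
 [-1.    -0.001  0.   ]]
(array([ 199.9, -104. ,  342.8]), np.float64(82.5)) [[358. 240.]
 [341. 237.]
 [353. 275.]
 [335. 272.]]
```

```bash
python3 -m jog '0 -10 40 -10; 0 -25 80 -20; 0 -38 125 -30; 0 -52 170 -40; 0 -65 215 -50; 0 -78 257 -60; 0 -90 300 -70; 0 -104 343 -80' 1
python3 - <<'E'
from h import *
from workcell import status
o=status.get_obs();print(o["q"],togo(o,(.4456,-.3428,.15),97.5))
E
```

```text
time: 1.15
ee_pos: [0.4454, -0.3443, 0.231]
tcp_rot: [145.1, 90.0, 135.4]
wrist_force: [0.5, -0.1, 0.2]
opening: 0.0853
[-3.77088874e+01  6.80002827e+00  1.20214468e+01  9.52407161e+01
  2.33061111e-03 -2.80402030e+01] (array([81. ,  1.5, -0. ]), np.float64(-17.17))
```

```bash
python3 -m jog '10 0 0 -6; 25 1 0 -12; 40 1.5 0 -17.5; 55 1.5 0 -17.5; 70 1.5 0 -17.5; 81 1.5 0 -17.5; 81 1.5 0 -17.5; 81 1.5 0 -17.5' 1
python3 - <<'E'
from h import *;import pickle
from workcell import status,camera
o=status.get_obs();print(o["q"],togo(o,(.4456,-.3428,.031),97.5))
c=camera("wrist");pickle.dump(c,open("w1.pkl","wb"))
im=c["color"][:,:,::-1].copy()
for p,col in(((.4456,-.3428,np.radians(7.5)),(0,0,255)),):
    for q in([(-70,-22,10),(-70,22,10),(30,22,10),(30,-22,10)],[(-20,-8,80),(-20,8,80),(20,8,80),(20,-8,80)],[(87,-12,24),(87,12,24),(175,12,24),(175,-12,24)]):
        cv2.polylines(im,[np.int32(proj(c,place(p,q))*8)],True,col,1,cv2.LINE_AA,3)
cv2.imwrite("pics/w1.png",im)
E
```

```text
time: 2.15
ee_pos: [0.4464, -0.3416, 0.1508]
tcp_rot: [-45.6, 90.0, -38.2]
wrist_force: [-0.8, -0.1, 0.3]
opening: 0.0852
[-3.74244926e+01  5.71053862e+00  1.95856934e+00  8.62102204e+01
 -4.81769234e-04 -4.49089583e+01] (array([119.8,  -1. ,  -1. ]), np.float64(-0.02))
```

View pics/w1.png

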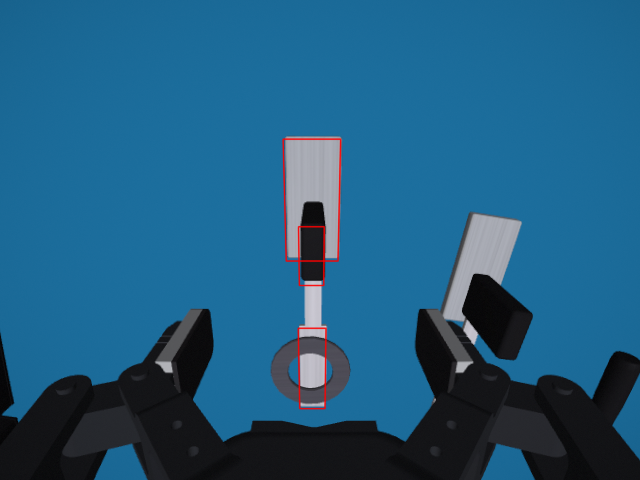

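The overlay of the fitted pose matches the loaded lifter in the wrist view within about 1 mm: foot at (313,200), blade at (312,367), ring hole at (311,370). Now I descend.

```bash
python3 -m jog '20 -1 -1 0; 45 -1 -1 0; 70 -1 -1 0; 90 -1 -1 0; 105 -1 -1 0; 115 -1 -1 0; 120 -1 -1 0; 120 -1 -1 0' 1 && python3 -m jog '0 0 0 0;0 0 0 0;0 0 0 0;0 0 0 0;0 0 0 0;0 0 0 0;0 0 0 0;0 0 0 0' 0.35 20
python3 - <<'E'
from h import *
from workcell import status
o=status.get_obs();print(togo(o,(.4456,-.3428,.031),97.5))
E
```

```text
time: 3.2
ee_pos: [0.4455, -0.3427, 0.0304]
tcp_rot: [-43.7, 90.0, -36.2]
wrist_force: [0.1, 0.4, 0.1]
opening: 0.0849
time: 4.2
ee_pos: [0.4454, -0.3426, 0.0303]
tcp_rot: [-123.3, 90.0, -115.8]
wrist_force: [0.7, 1.3, 0.3]
opening: 0.03
(array([-0.7, -0.2,  0.2]), np.float64(0.0))
```

```bash
python3 -m jog '0 0 0 0;0 0 0 0;0 0 0 0;0 0 0 0;0 0 0 0;0 0 0 0;0 0 0 0;0 0 0 0' 0.22 20; python3 -m jog '0 0 0 0;0 0 0 0;0 0 0 0;0 0 0 0;0 0 0 0;0 0 0 0;0 0 0 0;0 0 0 0' 0 20;python3 -m jog '0 0 0 0;0 0 0 0;0 0 0 0;0 0 0 0;-0.5 0 0 0;-1 0 0 0;-2 0 0 0;-3 0 0 0' 0 70
python3 - <<'E'
from h import *;import pickle
from workcell import status,camera
for n in("wrist","side"):
    c=camera(n);pickle.dump(c,open(f"{n}2.pkl","wb"));im=c["color"][:,:,::-1]
    cv2.imwrite(f"pics/{n}2.png",im if n=="wrist" else cv2.resize(im[300:420,340:500],None,fx=4,fy=4))
E
```

```text
time: 5.2
ee_pos: [0.4454, -0.3427, 0.0303]
tcp_rot: [86.9, 90.0, 94.4]
wrist_force: [0.9, -0.4, 0.4]
opening: 0.0188
time: 6.2
ee_pos: [0.4454, -0.3427, 0.0304]
tcp_rot: [-43.5, 90.0, -36.0]
wrist_force: [-0.1, 0.7, 2.3]
opening: 0.0156
time: 7.2
ee_pos: [0.4452, -0.3425, 0.033]
tcp_rot: [135.9, 90.0, 143.4]
wrist_force: [0.5, 1.1, -3.5]
opening: 0.0155
```

View pics/wrist2.png

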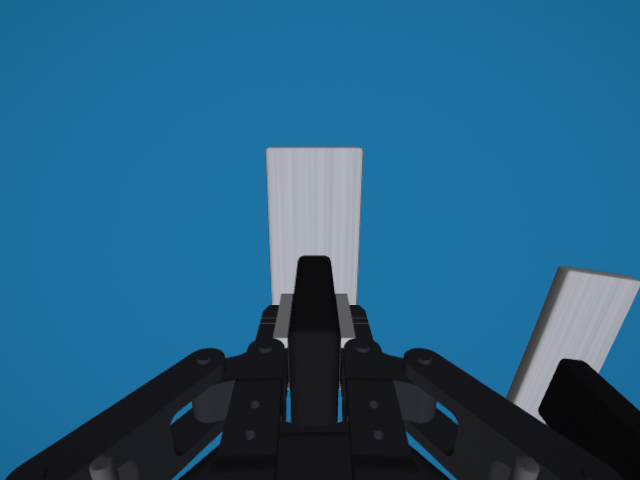

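The grip sits between the pads (opening 15.5 mm), and the weight is about 4 N once lifted 3 mm. Next I measure the ring centre precisely from the three earlier images.

Run:
```python
from h import *;import pickle
d=pickle.load(open("d0.pkl","rb"));w=pickle.load(open("w1.pkl","rb"))
for n,c,(u,v),r in(("scene",d["scene"],(171,237),19),("side",d["side"],(466,341),28),("wrist",w,(311,370),46)):
    im=c["color"].astype(int);mx=im.max(2);sat=mx-im.min(2)
    m=((mx<120)&(sat<45)).astype(np.uint8);k=np.zeros_like(m);cv2.circle(k,(u,v),r,1,-1);m&=k
    n_,l,st,_=cv2.connectedComponentsWithStats(m);i=1+st[1:,4].argmax();m=(l==i).astype(np.uint8)
    cs,_=cv2.findContours(m,cv2.RETR_EXTERNAL,cv2.CHAIN_APPROX_NONE);e=cv2.fitEllipse(max(cs,key=len))
    print(n,e,ray(c,e[0],.0265).round(4))
# model check: project ring at w pose
p,_=fit([(w,[((286,137.5),(-70,-22,10)),((341,137),(-70,22,10)),((300,326),(87,-12,24)),((326,326),(87,12,24))])],[.4456,-.3428,.13]);print(p,np.degrees(p[2]))
```

```text
scene ((170.88018798828125, 236.74591064453125), (23.480274200439453, 28.636009216308594), 72.56648254394531) [ 0.5768 -0.329   0.0265]
side ((464.89459228515625, 340.9843444824219), (25.95759391784668, 42.28239822387695), 100.3576431274414) [ 0.576  -0.3275  0.0265]
wrist ((310.15283203125, 369.57147216796875), (65.99907684326172, 78.138427734375), 90.59848022460938) [ 0.5734 -0.3275  0.0265]
[ 0.44412021 -0.34164566  0.12920423] 7.402857045648892
```

View pics/side2.png

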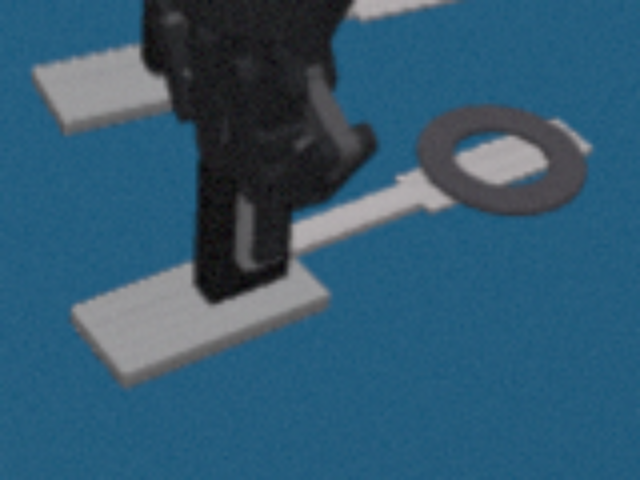

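The side view shows the lifter 3 mm up and level, with the ring flat on the blade. All three cameras put the ring at lifter (131, -2.5) mm. Now I lift.

```bash
python3 -m jog '-5 0 0 0; -17 0 0 0; -36 0 0 0; -62 0 0 0; -88 0 0 0; -107 0 0 0; -119 0 0 0; -127 0 0 0' 0 70
python3 - <<'E'
from h import *
from workcell import status
o=status.get_obs();print(o["q"],togo(o,(.4528,.0808,.16),105.4))
E
```

```text
time: 8.3
ee_pos: [0.4454, -0.3426, 0.1608]
tcp_rot: [44.7, 90.0, 52.2]
wrist_force: [-0.3, -0.2, -3.7]
opening: 0.0155
[-3.75703487e+01  5.74350343e+00  3.09452628e+00  8.73510124e+01
  2.83783775e-03 -4.50697620e+01] (array([  0.8, 418.8,  62.6]), np.float64(-7.9))
```

```bash
for i in 1 2 3 4; do python3 -m jog '0 5 0.8 0; 0 16 2.4 0; 0 31 4.7 0; 0 52 7.8 0; 0 73 11 0; 0 88 13.2 0; 0 99 14.9 0; 0 104 15.6 0' 0 70 | head -2; done
python3 - <<'E'
from h import *
from workcell import status,camera
o=status.get_obs();print(o["q"][5],togo(o,(.4528,.0808,.16),105.4))
c=camera("side");cv2.imwrite("pics/side3.png",c["color"][:,:,::-1])
E
```

```text
time: 9.3
ee_pos: [0.4474, -0.2368, 0.1604]
time: 10.3
ee_pos: [0.4492, -0.1318, 0.1603]
time: 11.3
ee_pos: [0.4511, -0.0266, 0.1603]
time: 12.3
ee_pos: [0.4529, 0.0785, 0.1603]
2.3055830190296023 (array([0.3, 2.3, 0.2]), np.float64(-7.86))
```

View pics/side3.png

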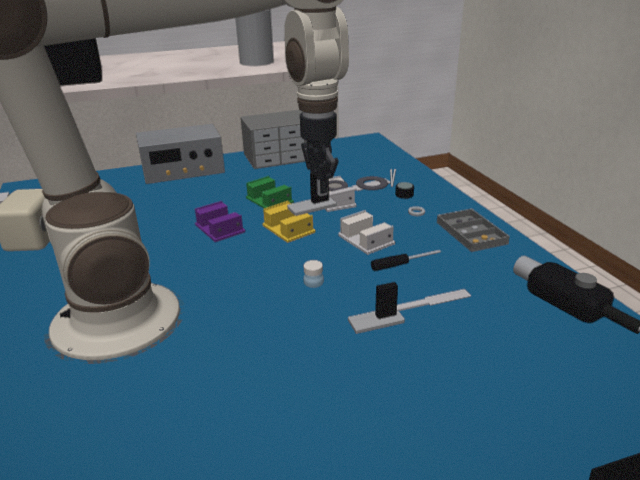

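The side view shows the ring still on the level blade at (372,183), with the lifter raised above the nest. Now the turn, then down to a check height.

```bash
python3 -m jog '0 0.2 0 -0.4; 0 0.5 0 -1.2; 0 0.8 0 -2.4; 0 1.2 0 -4; 0 1.6 0 -5.6; 0 2 0 -6.8; 0 2.3 0 -7.5; 0 2.3 0 -7.9' 0 70 |head -2;  python3 -m jog '3 0 0 0; 11 0 0 0; 24 0 0 0; 41 0 0 0; 58 0 0 0; 72 0 0 0; 81 0 0 0; 85 0 0 0' 0 70
python3 - <<'E'
from h import *;import pickle
from workcell import status,camera
o=status.get_obs();print(togo(o,(.4528,.0808,.0304),105.4))
ims=[]
for n,(u,v) in(("scene",(285,250)),("side",(315,180))):
    c=camera(n);pickle.dump(c,open(f"{n}4.pkl","wb"));ims.append(cv2.resize(c["color"][v:v+100,u:u+133,::-1],None,fx=3,fy=3,interpolation=cv2.INTER_CUBIC))
cv2.imwrite("pics/c4.png",np.hstack(ims))
E
```

```text
time: 13.35
ee_pos: [0.4527, 0.0803, 0.1603]
time: 14.35
ee_pos: [0.4525, 0.0802, 0.0747]
tcp_rot: [174.2, 90.0, -170.4]
wrist_force: [-0.1, -0.5, -3.3]
opening: 0.0153
(array([44.3,  0.5,  0.4]), np.float64(0.0))
```

View pics/c4.png

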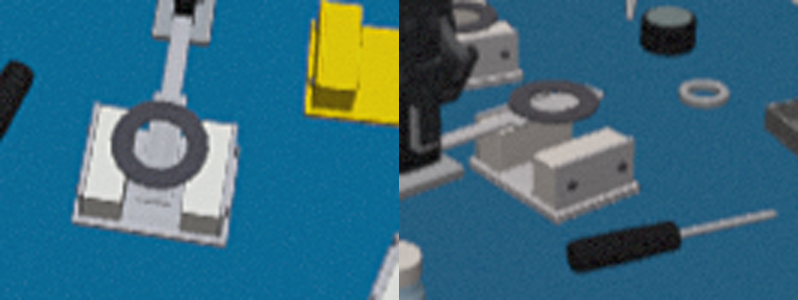

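The ring is over the nest, centred at about scene (338,298) and side (367,214), lying flat. I measure it against the nest pose.

Run:
```python
from h import *;import pickle
N=np.array([.5798,.1132])
for n,(u,v),r in(("scene",(338,298),19),("side",(367,214),20)):
    c=pickle.load(open(f"{n}4.pkl","rb"));im=c["color"].astype(int);mx=im.max(2);sat=mx-im.min(2)
    for th in(110,130):
        m=((mx<th)&(sat<45)).astype(np.uint8);k=np.zeros_like(m);cv2.circle(k,(u,v),r,1,-1);m&=k
        n_,l,st,_=cv2.connectedComponentsWithStats(m);i=1+st[1:,4].argmax();m=(l==i).astype(np.uint8)
        cs,_=cv2.findContours(m,cv2.RETR_EXTERNAL,cv2.CHAIN_APPROX_NONE);e=cv2.fitEllipse(max(cs,key=len))
        P=ray(c,e[0],.0708)[:2];a=np.radians(15.4);q=P-N
        print(n,np.round(e[0]+e[1],1),P.round(4),"nest frame mm",(1000*q@np.array([[np.cos(a),-np.sin(a)],[np.sin(a),np.cos(a)]])).round(1))
```

```text
scene [337.7 297.8  28.1  31. ] [0.5794 0.1112] nest frame mm [-1.  -1.8]
scene [337.5 298.1  28.7  31.7] [0.5802 0.1111] nest frame mm [-0.2 -2.2]
side [366.  213.8  14.3  29.2] [0.5779 0.1127] nest frame mm [-2.  0.]
side [364.4 217.2  21.9  31.1] [0.5674 0.0975] nest frame mm [-16.1 -11.8]
```

```bash
python3 -m jog '2 0.5 0.3 0; 6 1.2 0.8 0; 11 1.7 1.2 0; 15 1.7 1.2 0; 18 1.7 1.2 0; 19.5 1.7 1.2 0; 20.5 1.7 1.2 0; 21.5 1.7 1.2 0' 0 70 |head -2;  python3 -m jog '1 0 0 0; 2 0 0 0; 3 0 0 0; 4 0 0 0; 5.5 0 0 0; 8 0 0 0; 10 0 0 0; 11 0 0 0' 0 70
python3 - <<'E'
from h import *;import pickle
from workcell import status,camera
o=status.get_obs();print(togo(o,(.4528,.0808,.0304),105.4))
ims=[]
for n,(u,v) in(("scene",(285,250)),("side",(315,180))):
    c=camera(n);pickle.dump(c,open(f"{n}5.pkl","wb"));ims.append(cv2.resize(c["color"][v:v+100,u:u+133,::-1],None,fx=3,fy=3,interpolation=cv2.INTER_CUBIC))
cv2.imwrite("pics/c5.png",np.hstack(ims))
E
```

```text
time: 15.45
ee_pos: [0.4534, 0.0822, 0.0538]
time: 16.45
ee_pos: [0.4533, 0.0822, 0.0426]
tcp_rot: [169.4, 90.0, -175.2]
wrist_force: [0.6, 0.9, -3.4]
opening: 0.0155
(array([12.2, -1.2, -0.8]), np.float64(-0.0))
```

View pics/c5.png

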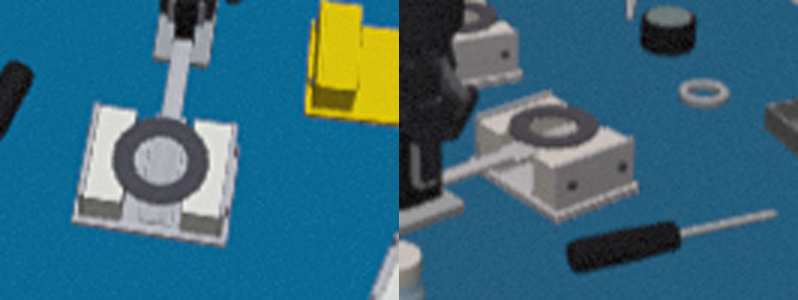

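The ring lies flat across both ledges, centred at about scene (339,304), with the blade clear in the slot. A quick numeric check.

Run:
```python
from h import *;import pickle
N=np.array([.5798,.1132]);a=np.radians(15.4);M=np.array([[np.cos(a),-np.sin(a)],[np.sin(a),np.cos(a)]])
for n,(u,v),r,o in(("scene",(339,304),19,(.5795,.1129)),("side",(366,222),19,(.5812,.1161))):
    c=pickle.load(open(f"{n}5.pkl","rb"));im=c["color"].astype(int);mx=im.max(2);sat=mx-im.min(2)
    for th in(95,105,115):
        m=((mx<th)&(sat<45)).astype(np.uint8);k=np.zeros_like(m);cv2.circle(k,(u,v),r,1,-1);m&=k
        n_,l,st,_=cv2.connectedComponentsWithStats(m);i=1+st[1:,4].argmax();m=(l==i).astype(np.uint8)
        cs,_=cv2.findContours(m,cv2.RETR_EXTERNAL,cv2.CHAIN_APPROX_NONE);e=cv2.fitEllipse(max(cs,key=len))
        P=ray(c,e[0],.0475)[:2]
        print(n,np.round(e[0]+e[1],1),P.round(4),((P-N)@M*1000).round(1),"own-camera nest",((P-o)@M*1000).round(1))
```

```text
scene [338.  303.3  27.3  30.2] [0.5804 0.1132] [ 0.6 -0.2] own-camera nest [0.9 0. ]
scene [338.  303.3  27.6  30.4] [0.5804 0.1131] [ 0.6 -0.2] own-camera nest [ 0.9 -0. ]
scene [337.9 303.3  28.2  30.7] [0.5805 0.1131] [ 0.7 -0.3] own-camera nest [ 1.  -0.1]
side [365.9 221.9  12.5  29. ] [0.5793 0.1158] [0.2 2.6] own-camera nest [-1.9  0.2]
side [366.2 221.8  13.1  29.3] [0.5802 0.1162] [1.1 2.8] own-camera nest [-1.   0.4]
side [366.1 221.8  13.1  30.1] [0.5799 0.116 ] [0.9 2.7] own-camera nest [-1.3  0.3]
```

Centred within about 1 mm. Now I set the lifter down slowly.

```bash
python3 -m jog '1 0 0 0; 3 0 0 0; 5.5 0 0 0; 8 0 0 0; 9.5 0 0 0; 10.5 0 0 0; 11 0 0 0; 11 0 0 0' 0 70;  python3 -m jog '0.2 0 0 0; 0.4 0 0 0; 0.6 0 0 0; 0.8 0 0 0; 0.9 0 0 0; 1 0 0 0; 1 0 0 0; 1 0 0 0' 0 70
```

```text
time: 17.55
ee_pos: [0.4534, 0.0822, 0.0318]
tcp_rot: [41.2, 90.0, 56.6]
wrist_force: [0.0, -0.0, -3.9]
opening: 0.0155
time: 18.55
ee_pos: [0.4534, 0.0822, 0.0308]
tcp_rot: [-46.3, 90.0, -30.9]
wrist_force: [-0.3, -0.2, -3.6]
opening: 0.0151
```

```bash
python3 -m jog '0.1 0 0 0; 0.2 0 0 0; 0.3 0 0 0; 0.4 0 0 0; 0.5 0 0 0; 0.6 0 0 0; 0.6 0 0 0; 0.6 0 0 0' 0 70
```

```text
time: 19.55
ee_pos: [0.4534, 0.0822, 0.0304]
tcp_rot: [-3.2, 90.0, 12.2]
wrist_force: [-2.3, -0.1, 1.9]
opening: 0.0152
```

```bash
H='0 0 0 0'; python3 -m jog '0 0 0 0;0 0 0 0;0 0 0 0;0 0 0 0;0 0 0 0;0 0 0 0;0 0 0 0;0 0 0 0' 0 20 | tail -2; python3 -m jog '0 0 0 0;0 0 0 0;0 0 0 0;0 0 0 0;0 0 0 0;0 0 0 0;0 0 0 0;0 0 0 0' 0.25 20 | tail -2; python3 -m jog '0 0 0 0;0 0 0 0;0 0 0 0;0 0 0 0;0 0 0 0;0 0 0 0;0 0 0 0;0 0 0 0' 0.5 20
```

```text
wrist_force: [-3.4, -0.4, 4.6]
opening: 0.0151
wrist_force: [0.0, -0.3, 0.1]
opening: 0.0211
time: 22.55
ee_pos: [0.4533, 0.0822, 0.0302]
tcp_rot: [140.3, 90.0, 155.7]
wrist_force: [-0.5, 0.5, 0.6]
opening: 0.0428
```

```bash
python3 -m jog '-5 0 0 0; -20 0 0 0; -40 0 0 0; -65 0 0 0; -90 0 0 0; -110 0 0 0; -125 0 0 0; -130 0 0 0'
python3 - <<'E'
from h import *
from workcell import status,camera
ims=[]
for n,(u,v) in(("scene",(285,225)),("side",(265,150))):
    c=camera(n);ims.append(cv2.resize(c["color"][v:v+110,u:u+133,::-1],None,fx=3,fy=3,interpolation=cv2.INTER_CUBIC))
cv2.imwrite("pics/c6.png",np.hstack(ims))
E
```

```text
time: 23.55
ee_pos: [0.4537, 0.0822, 0.1614]
tcp_rot: [-5.6, 89.9, 9.8]
wrist_force: [1.4, -0.0, 0.4]
opening: 0.0425
```

View pics/c6.png

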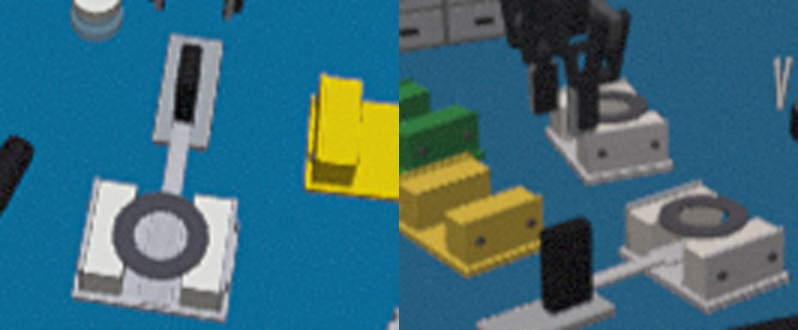

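The lifter stands upright on the bench. The ring lies flat on both ledges, centred at about scene (338,304), the other nest's ring is still in place, and the gripper is clear above.

```bash
python3 -c "
from workcell import bot
print(bot.job_done())"
```

```text
the job is handed in; nothing more can be done
None
```

The ring now lies flat across both ledges of the empty white nest, and I handed the job in at about 23.6 s of the 43 s allowed. I took the loaded lifter by its grip and carried it level. I lowered the blade through the slot, set the lifter standing on the bench, let go and raised the gripper clear.

- **Ring position:** after the ring touched the ledges and before release, it was within about 1 mm of centre in the scene camera. The side camera gave 1–2 mm along the slot against its own nest fit. Against the combined nest fit it read 2.7 mm across, which I put down to calibration bias between the two cameras.
- **Final picture:** after release the ring is flat and looks unmoved, the lifter stands upright, and the other nest's ring is in place.
- **Forces:** the set-down read a few newtons at the wrist, and no reading came near the limits.
- **Failed checks:** none, apart from one bad side-camera measurement before lowering (about 16 mm off), which came from a poor image threshold and was ignored.

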